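Index the finishing turntable by a quarter turn

ROBOT

A 6-joint arm with a two-finger parallel gripper is mounted at the origin on the work surface. World frame = base frame: x ahead of the robot, y to its left, z up, the work surface at z = 0. Lengths are in m, angles in degrees, forces in N, time in s.
With the tool pointing down it reaches from about 0.35 to 0.775 m from the base axis. Payload 5.5 kg.
Tool frame: the origin (TCP) lies between the finger pads; the fingertips stand 11 mm ahead of it and the grasp point (between the pads) lies 8 mm behind it (bot.tips_ahead is the z of the fingertips in the tool frame, in m); z points along the fingers, y is the direction in which the jaws open and shut (so a half turn about z gives the same grasp; the last joint's range is limited). The gripper opens to 85 mm and grips with 20 to 120 N. Pads are 22 mm wide; open, the fingers measure 114 mm over their backs; the gripper's body (76 mm by 85 mm) begins 54 mm behind the grasp point. The pads swing forward as they close: fully open they stand 13 mm farther back than shut.
Start: joints at [56.058, 17.945, 2.641, 74.691, 0, 82.002], TCP at [0.252, 0.517, 0.242] pointing down, gripper open.
Joint ranges: [-158.12, 158.12], [-49.38, 96.58], [-58.88, 72.47], [-126.05, 133.96], [-84.25, 85.87], [-180, 180]. Speed limits (degrees/s): [147.25, 147.25, 180, 180, 180, 180].

INTERFACE

Orientations are given as [roll, pitch, yaw] about the fixed x, y, z axes, in that order (R = Rz(yaw) Ry(pitch) Rx(roll)).
In Python, from workcell import bot gives the robot as it stands.
- The arm moves only by the tool arm_command, never from a script. Its argument "series" is text: rows parted by semicolons, each of 5 numbers parted by spaces: the closure, from 0 (fully open) to 1 (shut), then the shift along the world's x, y, z in m, then the turn about the world's z in rad. A call has exactly 8 rows; each row is the pose to reach, as a shift and turn from the pose commanded when the call began; what a row does not reach only later rows make up. A row lasts 1/12 s, in which the tool goes at most 41.7 mm and 7.16 degrees, less where a joint would pass 70% of its speed; a pose out of reach is approached as far as the arm can. A call with a gripper value outside its range is refused whole. The fingers move at their own pace and stop on an object; "grip_force" is the grip in N (left out, the last holds). Time passes only in rows, so rows that repeat a pose let the fingers close, or fill a call up. It gives the time, the measured TCP pose, the force and the opening at its end, in the units of the state.
- bot.read_state(): the state, without advancing time (a new reading comes with each control period).
- bot.get_image(name): name is "side" or "top"; returns the picture (384x512x3 uint8, blue, green, red); there is no depth.
- bot.camera_info(name): a dict with "fx", "fy", "cx", "cy" (pixels), "xyz" and "rotation" of the camera in the world. Camera axes: x right, y down, z forward; pixel columns grow to the right and rows downward; lengths in m; the calibration is good to about 2 mm. A picture is of the moment at which its call begins. camera_info takes no time and is no camera call.
- bot.close_job(): hands the job in, once; it reports no verdict.
The state is a dict: "t": time; "joint_positions": joint angles; "qvel": joint speeds; "tau": joint torques, N m; "eef_pos": TCP position; "tool_rot": TCP orientation; "force": force on the tool from outside, world axes, zero at the start; "ft_torque": the same for the moment, N m; "finger_gap": finger opening in m.
Only numpy, scipy, OpenCV 4.12 (cv2) and the standard library are available. Lean on these libraries where they do the work, as an engineer would, in place of code of your own. Each camera call takes 0.05 s, during which the arm holds its last target. There are 200 camera calls.

TASK

Index the finishing stand by a quarter turn so that the next side of the freshly primed furniture foot can be painted: draw the slide bolt back out of its keeper and tip its handle over into the side notch so it stays parked, then turn the turntable a quarter turn by its post until the other keeper faces the bolt. Then bring the handle back up out of the notch and push the bolt fully home through that keeper. Do not touch the foot or let it topple or slide about, and leave the other things on the bench where they are.

Things in the scene. Friction and masses are not known exactly. Their poses are not given: they have to be found in the camera images.
- stand: Finishing stand, fixed: board 250 x 400 x 18 mm, origin under its centre, z up. All positions in these texts are in its frame, in mm. It carries the bolt's barrel (see barrel) and a turntable whose axis is at x 0, y 90.
- barrel (a point): Middle of the lane in the grey bolt barrel, at x 0, y -80, z 67. Barrel: x -21..21, y -150..-14, wall tops at z 96; a U-channel along y (18 wide, floor z 59), bridged over at y -45..-14 and -150..-115. The handle runs upright in the open lane y -115..-45, where it may lean 6 degrees either way and stays so.
- notch (a point): Bolt axis at the side notch, at x 0, y -104, z 67. At y -115..-93, the rear end of the lane, the barrel's +x wall is cut down to z 82. Here the handle can be tipped towards +x until it rests about 30 degrees from vertical; the notch's front shoulder then keeps the bolt back.
- turntable (a joint): Turntable angle (rad), counter-clockwise from above: about 0 at the start (keeper_1 faces the bolt), 1.571 when keeper_2 faces it. It stops 0.025 beyond either end and stays where it is left. Wooden disc of 100 mm radius, top at z 50 in the stand's frame. Locked while the bolt is in a keeper.
- push_post (a point): Top of the upright wooden post for turning the turntable: 16 mm thick, 45 mm tall above the disc, 85 mm from the axis, at 45 degrees (between +x and +y) in the stand's frame at angle 0.
- keeper_1 (a point): Centre of the eye of the steel keeper that holds the bolt at the start: an upright staple on the disc, 40 mm wide, 40 mm tall, 14 mm thick, its eye 22 mm wide and 30 mm tall, at 89 mm from the axis. At angle 0 it is on the stand's -y side, in line with the bolt.
- keeper_2 (a point): Centre of the eye of the other, equal keeper, at angle 0 on the stand's -x side; it comes in line with the bolt after the quarter turn.
- bolt: Steel slide bolt, loose in the barrel: rod 16 mm in diameter, 174 mm long, along its y axis, +y towards the turntable, with a tapered end. Origin on the rod's axis below the handle, 79 mm from the tip; z runs along the handle (12 mm thick). Origin at y -51 in the stand's frame when fully home, -109 when fully back, and -99 to -109 when the handle can go into the notch.
- bolt_tip (a point): Tip of the bolt. In the stand's frame at y +28 when fully home (20 mm through the keeper), and -20 to -30 when parked.
- knob (a point): Centre of the black ball knob, 22 mm in diameter, on the end of the bolt's handle, 70 mm from the rod's axis. Upright at z 137 in the stand's frame; parked in the notch at about x +36, z 127.
- foot: White turned furniture foot, 76 mm in diameter, 58 mm tall, standing loose near the middle of the turntable; origin at the centre of its underside, z up.
- can: Paint can, 100 mm in diameter, 120 mm tall, bystander; origin at the underside.
- glue: Glue bottle, 60 mm in diameter, 180 mm tall, bystander; origin at the underside.
- brush: Paint brush lying on the bench, bystander.
Things that resemble listed ones, but are neither listed nor needed, are in the scene too. There is more than one size of the bolt; the job needs the middle-sized.

How it is judged:
By the outcome, as a careful person would: the job done as asked, in the order asked, and still so for the second after the job is handed in, with the robot touching nothing.
It also fails if it takes over 64 s, if anything falls off the work surface, if the arm or the gripper's body presses on something with over 40 N, if the wrist force passes 120 N, or if a joint passes its speed limit or range.

## Working session

There is one attempt and no reset: what is moved stays moved. The work goes in short steps, Python scripts to look and compute and a tool call to move; the robot and the scene stay as the last step left them, time stands still between calls to the robot, and variables do not carry over. Pictures are saved under pics/ and viewed, about 8 in all and at most 12, crops included, and the job is handed in when it is done.

Besides the shell and the picture viewer there is one more tool, called after "Request:" by a JSON object that holds its "method" and its "body". arm_command: Moves the arm, as the interface text tells. Its arguments: {"type":"object","properties":{"series":{"type":"string"},"grip_force":{"type":"number"}},"required":["series"]}

```bash
mkdir -p pics; ls
cat > h.py <<'E'
import numpy as np, cv2
from workcell import bot
def cam(n):
    c=bot.camera_info(n); return c,np.array(c["xyz"]),np.array(c["rotation"])
def ray(n,u,v):
    c,o,R=cam(n); d=R@np.array([(u-c["cx"])/c["fx"],(v-c["cy"])/c["fy"],1]); return o,d
def onz(n,u,v,z):
    o,d=ray(n,u,v); return o+d*(z-o[2])/d[2]
def proj(n,p):
    c,o,R=cam(n); q=R.T@(np.array(p)-o); return np.array([c["fx"]*q[0]/q[2]+c["cx"],c["fy"]*q[1]/q[2]+c["cy"]])
def two(a,b):
    o1,d1=ray("side",*a);o2,d2=ray("top",*b)
    A=np.stack([d1,-d2],1);t=np.linalg.lstsq(A,o2-o1,rcond=None)[0]
    p,q=o1+d1*t[0],o2+d2*t[1]; return (p+q)/2,np.linalg.norm(p-q)
E
python3 - <<'E'
from h import *
for n in("side","top"):
    im=bot.get_image(n); cv2.imwrite(f"pics/{n}0.png",im)
    c,o,R=cam(n); print(n,o,R.round(3).tolist(),c["fx"],c["cx"],c["cy"])
print(bot.read_state())
E
```

```text
pics
side [ 0.18007353 -0.68485765  0.73879014] [-128.802, -1.368, -24.174] 355.4590132350835 255.4003506831598 193.19693916806844
top [ 0.31432506 -0.00594058  1.2168533 ] [-170.4, 0.624, -88.825] 389.225844574665 256.78203823200306 189.93881608602388
{'t': 0.1, 'joint_positions': array([ 5.60574534e+01,  1.79865610e+01,  2.58256139e+00,  7.46918265e+01,
       -3.64270605e-04,  8.20005639e+01]), 'qvel': array([ 0.02863015, -0.12397382,  0.16304713,  0.00400431,  0.09101181,
       -0.02478541]), 'tau': array([ 2.50285942e-03, -4.81725633e+01,  2.99244690e+01,  1.26990557e-02,
       -1.57292511e-04,  6.60315408e-06]), 'eef_pos': array([0.25131296, 0.516667  , 0.24149086]), 'tool_rot': array([-1.79905056e+02, -1.29747554e-02,  1.54056879e+02]), 'force': array([-0.98411365, -0.43330155, -0.57624441]), 'ft_torque': array([-0.03325019,  0.02714467,  0.03449078]), 'finger_gap': 0.08551515489138668}
```

View pics/top0.png

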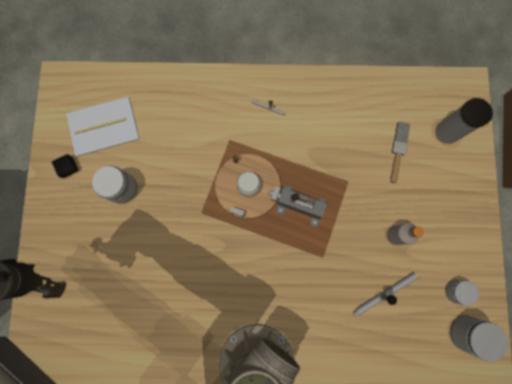

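View pics/side0.png

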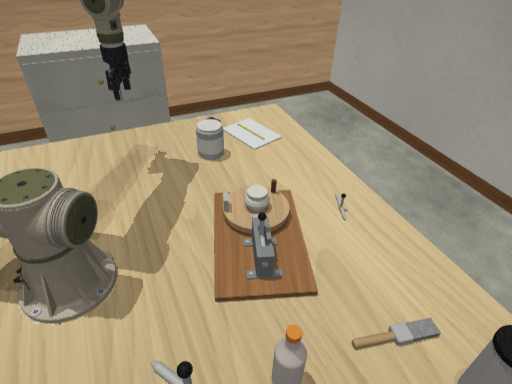

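Top view: stand board corners at about (231,141), (347,181), (323,255), (203,212). Bolt candidates are the small loose one (268,105), the large loose one (388,295) and the one in the stand's barrel (300,200). I choose the one in the barrel, and will check it in a crop.

```bash
sed -i 's/^def cam(n):/from scipy.spatial.transform import Rotation as Ro\ndef cam(n):/; s/np.array(c\["rotation"\])/Ro.from_euler("xyz",c["rotation"],degrees=True).as_matrix()/' h.py
python3 - <<'E'
from h import *
t=cv2.imread("pics/top0.png"); s=cv2.imread("pics/side0.png")
a=cv2.resize(t[130:265,195:355],None,fx=5,fy=5,interpolation=cv2.INTER_CUBIC)[:600,:800]
b=cv2.resize(s[170:300,200:320],None,fx=4.5,fy=4.5,interpolation=cv2.INTER_CUBIC)
cv2.imwrite("pics/a.png",cv2.resize(a,(440,371))); 
h=600;A=cv2.resize(t[130:265,195:355],(420,354),interpolation=cv2.INTER_CUBIC);B=cv2.resize(s[170:300,200:320],(380,412),interpolation=cv2.INTER_CUBIC)
c=np.zeros((412,800,3),np.uint8);c[:354,:420]=A;c[:,420:]=B;cv2.imwrite("pics/ab.png",c)
# board: dark reddish mask in top
hsv=cv2.cvtColor(t,cv2.COLOR_BGR2HSV);print(hsv[240,300],hsv[300,150],hsv[170,240],hsv[160,300])
m=((hsv[...,2]<135)&(hsv[...,1]>110)&(hsv[...,0]<16)).astype(np.uint8)
m[:130]=0;m[265:]=0;m[:,:195]=0;m[:,355:]=0
cs=max(cv2.findContours(m,0,2)[0],key=cv2.contourArea);r=cv2.minAreaRect(cs);P=cv2.boxPoints(r);print(r,P)
W=[onz("top",*p,0.018) for p in P];print(np.round(W,4));print([np.linalg.norm(W[i]-W[i-1]).round(4) for i in range(4)])
C=np.mean(W,0);print(C)
# knob: dark pixels
for n,im,x0,y0,x1,y1 in(("top",t,275,180,320,215),("side",s,250,205,275,230)):
    g=im[y0:y1,x0:x1].max(2);k=(g<45);ys,xs=np.nonzero(k);print(n,k.sum(),xs.mean()+x0,ys.mean()+y0,xs.min()+x0,xs.max()+x0,ys.min()+y0,ys.max()+y0)
E
```

```text
[ 13 142 113] [ 18 106 135] [ 15 113 154] [ 19 102 167]
((274.9430847167969, 197.74461364746094), (128.96778869628906, 79.21117401123047), 19.440034866333008) [[200.95384 213.63077]
 [227.31694 138.9354 ]
 [348.9323  181.85846]
 [322.5692  256.55383]]
[[ 0.4392  0.1826  0.018 ]
 [ 0.6804  0.1089  0.018 ]
 [ 0.5478 -0.2763  0.018 ]
 [ 0.3158 -0.1923  0.018 ]]
[np.float64(0.3947), np.float64(0.2523), np.float64(0.4074), np.float64(0.2467)]
[ 0.49579179 -0.04427661  0.018     ]<stdin>:17: RuntimeWarning: Mean of empty slice.
  ret = ret.dtype.type(ret / rcount)
Traceback (most recent call last):
ValueError: zero-size array to reduction operation minimum which has no identity
```

View pics/ab.png

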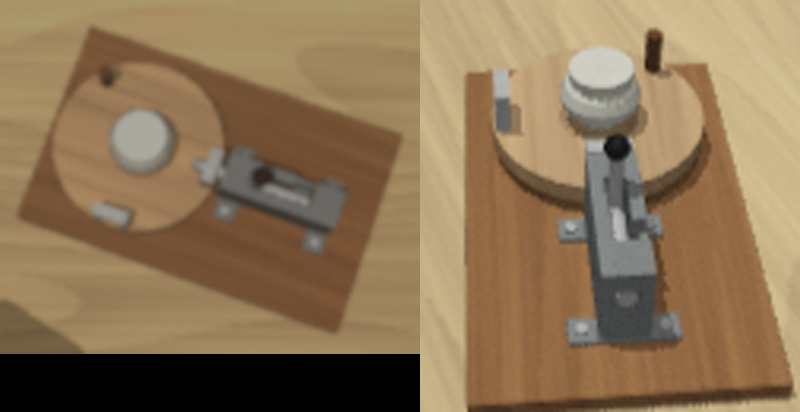

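The crop confirms it. The barrel bolt has its knob at top (295,197) and side (262,216). The post top is at top (236,159) and side (274,180). Keeper_2 is on the near side, at about top (237,212), and the notch is on the +x wall.

```bash
cat >> h.py <<'E'
def dark(n,im,guess,r=7,th=None):
    u,v=map(int,np.round(guess)); g=im[v-r:v+r+1,u-r:u+r+1].max(2).astype(float)
    th=th or (g.min()+np.median(g))/2
    k=(g<th).astype(np.uint8); N,L,S,Ce=cv2.connectedComponentsWithStats(k); i=1+np.argmax(S[1:,4]); return Ce[i]+[u-r,v-r],S[i],th
E
python3 - <<'E'
from h import *
t=cv2.imread("pics/top0.png"); s=cv2.imread("pics/side0.png")
kt=dark("top",t,(295,197));ks=dark("side",s,(262.2,216.4),6);print(kt,ks)
pt=dark("top",t,(236,158.6));ps=dark("side",s,(274.2,182),9);print(pt,ps)
K=two(ks[0],kt[0]);print("knob",K); print("post mid",two(ps[0],pt[0]))
# foot: white in top, and disc centre
hsv=cv2.cvtColor(t,cv2.COLOR_BGR2HSV)
m=((hsv[...,1]<45)&(hsv[...,2]>120)).astype(np.uint8);m[:165]=0;m[205:]=0;m[:,:230]=0;m[:,268:]=0
N,L,S,Ce=cv2.connectedComponentsWithStats(m);print(S[1:],Ce[1:])
hs=cv2.cvtColor(t,cv2.COLOR_BGR2HSV)
# board via quad approx
m=((hs[...,2]<140)&(hs[...,1]>115)&(hs[...,0]<16)).astype(np.uint8)
m[:130]=0;m[265:]=0;m[:,:195]=0;m[:,355:]=0
cs=max(cv2.findContours(m,0,2)[0],key=cv2.contourArea);h=cv2.convexHull(cs)
q=cv2.approxPolyN(h,4,ensure_convex=True).reshape(-1,2);print(q)
W=np.array([onz("top",*p,0.018) for p in q]);print(W.round(4),W.mean(0))
E
```

```text
(array([294.65957447, 196.76595745]), array([ 3,  3,  9,  8, 47], dtype=int32), np.float64(70.0)) (array([261.68627451, 216.31372549]), array([ 2,  3,  8,  8, 51], dtype=int32), np.float64(59.0))
(array([235.41666667, 159.        ]), array([ 5,  4,  4,  7, 24], dtype=int32), np.float64(95.5)) (array([273.15517241, 185.67241379]), array([ 6,  7,  6, 12, 58], dtype=int32), np.float64(124.0))
knob (array([ 0.47838776, -0.09673997,  0.13557054]), np.float64(0.0022979696253691393))
post mid (array([0.60041858, 0.07727851, 0.07274425]), np.float64(0.0016154570990537492))
[[237 172  23  23 401]] [[247.95012469 182.9925187 ]]
[[348 181]
 [323 257]
 [201 212]
 [229 140]]
[[ 0.5505 -0.2735  0.018 ]
 [ 0.3145 -0.1936  0.018 ]
 [ 0.4442  0.1827  0.018 ]
 [ 0.677   0.1034  0.018 ]] [ 0.49654496 -0.04523998  0.018     ]
```

Request:
{"method": "arm_command", "body": {"series": "0 0.013 -0.035 0 0.02;0 0.026 -0.07 0 0.04;0 0.039 -0.105 0 0.06;0 0.052 -0.14 0 0.08;0 0.065 -0.175 0 0.1;0 0.078 -0.21 0 0.12;0 0.091 -0.245 0 0.13;0 0.104 -0.28 0 0.13", "grip_force": 40}}

```text
t: 0.77
eef_pos: [0.3555, 0.2353, 0.2421]
tool_rot: [-180.0, -0.0, 161.6]
force: [1.2, -0.0, 0.2]
finger_gap: 0.0855
```

Request:
{"method": "arm_command", "body": {"series": "0 0.013 -0.035 0 0;0 0.026 -0.07 0 0;0 0.039 -0.105 0 0;0 0.052 -0.14 0 0;0 0.065 -0.175 0 0;0 0.078 -0.21 0 0;0 0.091 -0.245 0 0;0 0.104 -0.28 0 0"}}

```text
t: 1.43
eef_pos: [0.4596, -0.0448, 0.2421]
tool_rot: [180.0, -0.0, 161.5]
force: [0.1, 1.0, 0.5]
finger_gap: 0.0853
```

Request:
{"method": "arm_command", "body": {"series": "0 0.01 -0.027 0 0;0 0.018 -0.05 0 0;0 0.018 -0.053 -0.01 0;0 0.018 -0.053 -0.02 0;0 0.018 -0.053 -0.03 0;0 0.018 -0.053 -0.03 0;0 0.018 -0.053 -0.03 0;0 0.018 -0.053 -0.03 0"}}

```text
t: 2.1
eef_pos: [0.4773, -0.0948, 0.2124]
tool_rot: [180.0, -0.0, 161.6]
force: [-0.6, 0.9, -0.1]
finger_gap: 0.0855
```

Run:
```python
from h import *
s=bot.get_image("side");t=bot.get_image("top")
ks=dark("side",s,(262,216.3),6);print(ks)
A=cv2.resize(s[130:260,190:330],(560,520),interpolation=cv2.INTER_CUBIC);cv2.imwrite("pics/s1.png",A)
print(proj("side",bot.read_state()["eef_pos"]),proj("side",[.4784,-.0967,.1356]))
```

```text
(array([261.56603774, 216.03773585]), array([ 2,  2,  8,  9, 53], dtype=int32), np.float64(61.5))
[262.79693956 191.8373243 ] [262.13478947 216.21062756]
```

View pics/s1.png

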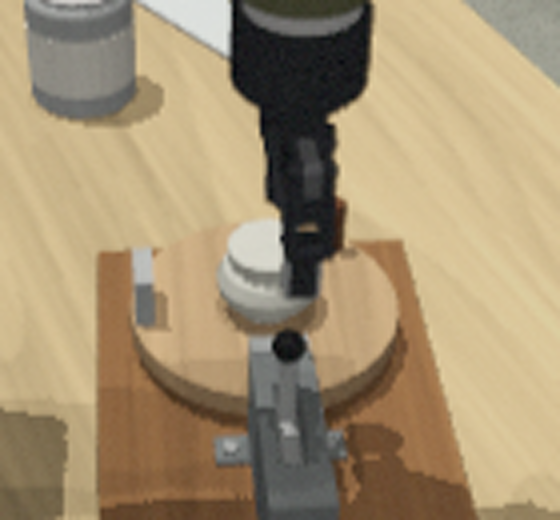

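The crop shows the open jaws lined up over the black knob (crop 288,345), with the foot clear behind. Next I go down and grip.

Request:
{"method": "arm_command", "body": {"series": "0 0.001 0 -0.02 0;0 0.001 0 -0.04 0;0 0.001 0 -0.06 0;0 0.001 0 -0.075 0;0 0.001 0 -0.085 0;0.4 0.001 0 -0.085 0;0.7 0.001 0 -0.085 0;0.9 0.001 0 -0.085 0"}}

```text
t: 2.87
eef_pos: [0.4793, -0.0961, 0.1284]
tool_rot: [180.0, 0.1, 161.5]
force: [-1.0, 0.2, 0.3]
finger_gap: 0.0517
```

Request:
{"method": "arm_command", "body": {"series": "1 0 0 0 0;1 0 0 0 0;1 0 0 0 0;1 0 0 0 0;1 0 0 0 0;1 0 0 0 0;1 0 0 0 0;1 0 0 0 0"}}

```text
t: 3.53
eef_pos: [0.4794, -0.0963, 0.1283]
tool_rot: [-180.0, 0.1, 161.5]
force: [-0.2, -0.5, 6.4]
finger_gap: 0.0195
```

Request:
{"method": "arm_command", "body": {"series": "1 -0.002 -0.006 0 0;1 -0.004 -0.012 0 0;1 -0.006 -0.018 0 0;1 -0.008 -0.024 0 0;1 -0.0105 -0.031 0 0;1 -0.0128 -0.038 0 0;1 -0.0152 -0.045 0 0;1 -0.0172 -0.051 0 0"}}

```text
t: 4.2
eef_pos: [0.4623, -0.1468, 0.1283]
tool_rot: [179.9, 0.1, 161.5]
force: [1.6, 3.6, 6.4]
finger_gap: 0.0196
```

Run:
```python
from h import *
s=bot.get_image("side");t=bot.get_image("top")
A=cv2.resize(s[160:300,190:330],(400,400),interpolation=cv2.INTER_CUBIC)
B=cv2.resize(t[130:265,195:355],(400,338),interpolation=cv2.INTER_CUBIC)
c=np.zeros((400,800,3),np.uint8);c[:,:400]=A;c[:338,400:]=B;cv2.imwrite("pics/s2.png",c)
print(bot.read_state()["force"],bot.read_state()["eef_pos"])
```

```text
[-1.45811667 -0.31350731  6.028861  ] [ 0.46209273 -0.1477371   0.12827029]
```

View pics/s2.png

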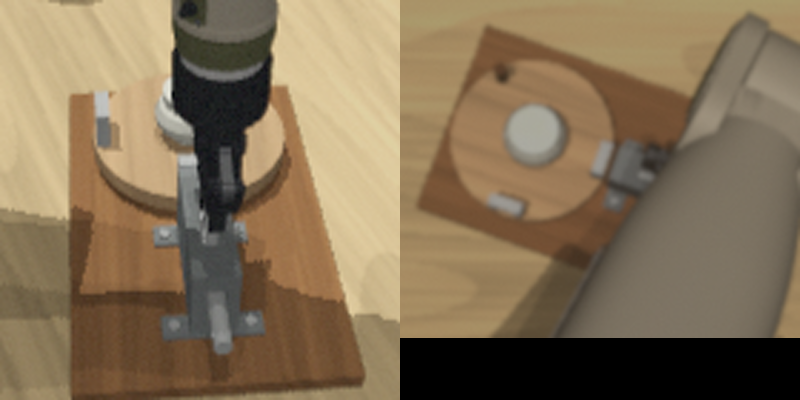

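The bolt is drawn back: its tail sticks out at the rear (crop 220,345) and the keeper_1 eye is empty. Next I tip the handle into the notch.

Request:
{"method": "arm_command", "body": {"series": "1 0.0058 -0.0019 -0.0003 0;1 0.0116 -0.0039 -0.0011 0;1 0.0172 -0.0058 -0.0024 0;1 0.0227 -0.0076 -0.0042 0;1 0.0281 -0.0094 -0.0066 0;1 0.0332 -0.0112 -0.0094 0;1 0.0341 -0.0115 -0.0099 0;1 0.0341 -0.0115 -0.0099 0"}}

```text
t: 4.97
eef_pos: [0.496, -0.1587, 0.1177]
tool_rot: [-180.0, 0.0, 161.5]
force: [-0.7, -0.1, 5.5]
finger_gap: 0.0197
```

Request:
{"method": "arm_command", "body": {"series": "0.7 0 0 0 0;0.5 0 0 0 0;0.4 0 0 0 0;0.4 0 0 0 0;0.4 0 0 0.02 0;0.4 0 0 0.045 0;0.4 0 0 0.075 0;0.4 0 0 0.105 0"}}

```text
t: 5.63
eef_pos: [0.4948, -0.158, 0.223]
tool_rot: [180.0, -0.1, 161.5]
force: [0.2, 0.6, 1.2]
finger_gap: 0.0516
```

Run:
```python
from h import *
s=bot.get_image("side");t=bot.get_image("top")
cv2.imwrite("pics/side3.png",s);cv2.imwrite("pics/top3.png",t)
A=cv2.resize(s[160:300,190:330],(400,400),interpolation=cv2.INTER_CUBIC)
B=cv2.resize(t[130:265,195:355],(400,338),interpolation=cv2.INTER_CUBIC)
c=np.zeros((400,800,3),np.uint8);c[:,:400]=A;c[:338,400:]=B;cv2.imwrite("pics/s3.png",c)
C=np.array([.4956,-.0464]);a=np.radians(-18.6);X=np.array([np.cos(a),np.sin(a)]);Y=np.array([-np.sin(a),np.cos(a)])
print("exp knob parked side",proj("side",[*(C+.036*X-.104*Y),.127]))
print("axis",C+.09*Y,"post",C+.0601*X+.1501*Y, "end", C-.0601*X+.1501*Y)
print(bot.read_state()["eef_pos"],bot.read_state()["finger_gap"])
```

```text
exp knob parked side [279.22165202 232.2911632 ]
axis [0.52430634 0.03889916] post [0.60043667 0.07669058] end [0.48651491 0.11502949]
[ 0.49790948 -0.15954788  0.22744683] 0.05101656937628146
```

View pics/s3.png

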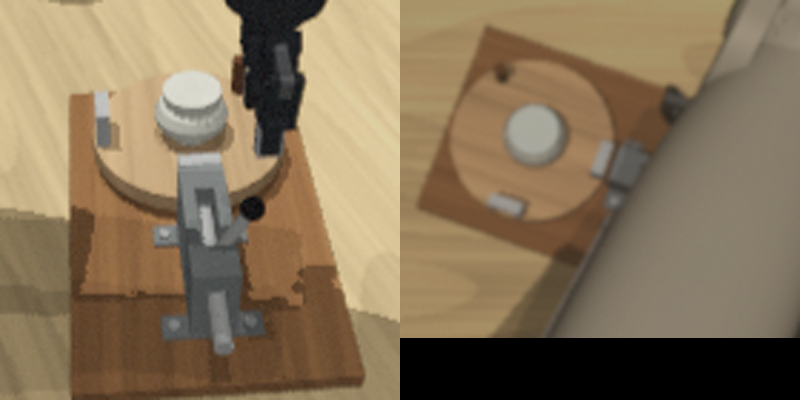

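The handle is parked: knob at full-frame (278,233) against an expected (279,232). Foot and keepers are unchanged. Next, to the post.

Request:
{"method": "arm_command", "body": {"series": "0.4 0.012 0.03 0 0.1;0.4 0.025 0.06 0 0.2;0.4 0.038 0.09 0 0.3;0.4 0.051 0.12 0 0.4;0.4 0.065 0.15 0 0.5;0.4 0.079 0.18 0 0.6;0.4 0.092 0.21 0 0.7;0.4 0.103 0.236 0 0.785"}}

```text
t: 6.4
eef_pos: [0.5987, 0.0797, 0.2214]
tool_rot: [180.0, -0.0, -153.2]
force: [0.9, -0.0, 0.0]
finger_gap: 0.0513
```

Request:
{"method": "arm_command", "body": {"series": "0.4 0 0 0 0;0.4 0 0 0 0;0.4 0 0 -0.01 0;0.4 0 0 -0.03 0;0.4 0 0 -0.05 0;0.4 0 0 -0.07 0;0.4 0 0 -0.07 0;0.4 0 0 -0.07 0"}}

```text
t: 7.07
eef_pos: [0.5968, 0.0763, 0.151]
tool_rot: [179.9, -0.2, -153.6]
force: [0.1, -0.3, 0.2]
finger_gap: 0.0511
```

Run:
```python
from h import *
s=bot.get_image("side");t=bot.get_image("top")
st=bot.read_state();print(st["eef_pos"],st["tool_rot"],st["force"],st["joint_positions"])
A=cv2.resize(s[120:250,200:330],(400,400),interpolation=cv2.INTER_CUBIC)
B=cv2.resize(t[130:265,195:355],(400,338),interpolation=cv2.INTER_CUBIC)
c=np.zeros((400,800,3),np.uint8);c[:,:400]=A;c[:338,400:]=B;cv2.imwrite("pics/s4.png",c)
```

```text
[0.5987875  0.07672    0.15334458] [-1.79974973e+02  5.29680434e-02 -1.53606181e+02] [ 0.23526354  0.25822016 -0.39342041] [-3.14663403e-01  2.32329856e+01 -2.33969190e+00  6.43687574e+01
  1.44957049e-03 -2.67084698e+01]
```

View pics/s4.png

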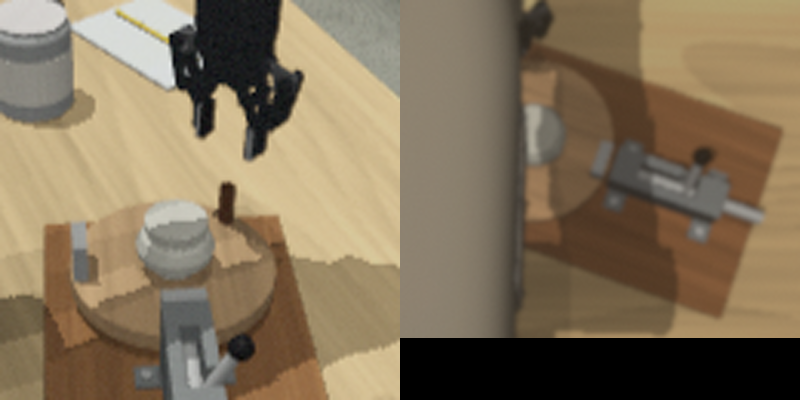

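The view shows the jaws centred above the post (post at crop 227,205; jaws around 228,145), with the foot clear. Going down to grip the post.

Request:
{"method": "arm_command", "body": {"series": "0.4 0.002 0 -0.02 0;0.4 0.002 0 -0.04 0;0.4 0.002 0 -0.06 0;0.4 0.002 0 -0.073 0;0.4 0.002 0 -0.078 0;0.4 0.002 0 -0.078 0;0.7 0.002 0 -0.078 0;0.8 0.002 0 -0.078 0"}}

```text
t: 7.83
eef_pos: [0.6017, 0.0775, 0.0761]
tool_rot: [-179.9, 0.1, -153.5]
force: [0.4, 0.7, -0.5]
finger_gap: 0.0279
```

Request:
{"method": "arm_command", "body": {"series": "0.9 0 0 0 0;1 0 0 0 0;1 0 0 0 0;1 0 0 0 0;1 0 0 0 0;1 0 0 0 0;1 0 0 0 0;1 0 0 0 0"}}

```text
t: 8.5
eef_pos: [0.6016, 0.0776, 0.0761]
tool_rot: [-179.9, 0.1, -153.5]
force: [-0.5, 0.2, 6.6]
finger_gap: 0.0149
```

Run:
```python
import numpy as np
a=np.radians([2,5,9,13,17,21,25,28, 31,34,37,40,43,46,49,52, 55,58,61,64,67,70,73,76, 79,82,84.5,86.5,88,89,89.7,90])
r=np.array([.0770,.0384]);f=lambda x:np.array([np.cos(x)*r[0]-np.sin(x)*r[1],np.sin(x)*r[0]+np.cos(x)*r[1]])
for k in range(4):
    b=a[8*k-1] if k else 0
    print(";".join("1 %.4f %.4f 0 %.3f"%(*(f(x)-f(b)),x-b) for x in a[8*k:8*k+8]))
```

```text
1 -0.0014 0.0027 0 0.035;1 -0.0036 0.0066 0 0.087;1 -0.0070 0.0116 0 0.157;1 -0.0106 0.0163 0 0.227;1 -0.0146 0.0208 0 0.297;1 -0.0189 0.0250 0 0.367;1 -0.0234 0.0289 0 0.436;1 -0.0270 0.0317 0 0.489
1 -0.0037 0.0025 0 0.052;1 -0.0076 0.0048 0 0.105;1 -0.0116 0.0070 0 0.157;1 -0.0157 0.0089 0 0.209;1 -0.0198 0.0105 0 0.262;1 -0.0241 0.0120 0 0.314;1 -0.0284 0.0133 0 0.367;1 -0.0328 0.0143 0 0.419
1 -0.0044 0.0008 0 0.052;1 -0.0089 0.0013 0 0.105;1 -0.0134 0.0016 0 0.157;1 -0.0179 0.0017 0 0.209;1 -0.0224 0.0016 0 0.262;1 -0.0269 0.0012 0 0.314;1 -0.0314 0.0005 0 0.367;1 -0.0358 -0.0003 0 0.419
1 -0.0044 -0.0011 0 0.052;1 -0.0087 -0.0024 0 0.105;1 -0.0122 -0.0037 0 0.148;1 -0.0150 -0.0048 0 0.183;1 -0.0171 -0.0057 0 0.209;1 -0.0184 -0.0063 0 0.227;1 -0.0194 -0.0068 0 0.239;1 -0.0198 -0.0070 0 0.244
```

Request:
{"method": "arm_command", "body": {"series": "1 -0.0014 0.0027 0 0.035;1 -0.0036 0.0066 0 0.087;1 -0.007 0.0116 0 0.157;1 -0.0106 0.0163 0 0.227;1 -0.0146 0.0208 0 0.297;1 -0.0189 0.025 0 0.367;1 -0.0234 0.0289 0 0.436;1 -0.027 0.0317 0 0.489"}}

```text
t: 9.17
eef_pos: [0.5743, 0.1094, 0.0761]
tool_rot: [-179.9, 0.1, -125.3]
force: [-0.8, -1.3, 6.4]
finger_gap: 0.0148
```

Request:
{"method": "arm_command", "body": {"series": "1 -0.0037 0.0025 0 0.052;1 -0.0076 0.0048 0 0.105;1 -0.0116 0.007 0 0.157;1 -0.0157 0.0089 0 0.209;1 -0.0198 0.0105 0 0.262;1 -0.0241 0.012 0 0.314;1 -0.0284 0.0133 0 0.367;1 -0.0328 0.0143 0 0.419"}}

```text
t: 9.83
eef_pos: [0.5416, 0.1236, 0.0761]
tool_rot: [-179.8, 0.0, -101.4]
force: [-0.5, -0.4, 6.5]
finger_gap: 0.0143
```

Request:
{"method": "arm_command", "body": {"series": "1 -0.0044 0.0008 0 0.052;1 -0.0089 0.0013 0 0.105;1 -0.0134 0.0016 0 0.157;1 -0.0179 0.0017 0 0.209;1 -0.0224 0.0016 0 0.262;1 -0.0269 0.0012 0 0.314;1 -0.0314 0.0005 0 0.367;1 -0.0358 -0.0003 0 0.419"}}

```text
t: 10.5
eef_pos: [0.5057, 0.1234, 0.0761]
tool_rot: [-179.8, -0.0, -77.4]
force: [-1.0, -0.2, 8.3]
finger_gap: 0.0147
```

Request:
{"method": "arm_command", "body": {"series": "1 -0.0044 -0.0011 0 0.052;1 -0.0087 -0.0024 0 0.105;1 -0.0122 -0.0037 0 0.148;1 -0.015 -0.0048 0 0.183;1 -0.0171 -0.0057 0 0.209;1 -0.0184 -0.0063 0 0.227;1 -0.0194 -0.0068 0 0.239;1 -0.0198 -0.007 0 0.244"}}

```text
t: 11.17
eef_pos: [0.4859, 0.1165, 0.0761]
tool_rot: [-179.9, -0.0, -63.5]
force: [-1.5, -0.7, 8.1]
finger_gap: 0.0147
```

Request:
{"method": "arm_command", "body": {"series": "0.9 0 0 0 0;0.7 0 0 0 0;0.5 0 0 0 0;0.4 0 0 0 0;0.4 0 0 0 0;0.4 0 0 0.02 0;0.4 0 0 0.05 0;0.4 0 0 0.08 0"}}

```text
t: 11.83
eef_pos: [0.4838, 0.1162, 0.1542]
tool_rot: [179.8, 0.1, -63.5]
force: [0.8, 0.1, 0.6]
finger_gap: 0.051
```

Request:
{"method": "arm_command", "body": {"series": "0.4 0 0 0.04 0;0.4 0 0 0.07 0;0.4 -0.03 0.01 0.07 -0.1;0.4 -0.06 0.02 0.07 -0.2;0.4 -0.09 0.03 0.07 -0.3;0.4 -0.12 0.03 0.07 -0.4;0.4 -0.14 0.03 0.07 -0.5;0.4 -0.14 0.03 0.07 -0.6"}}

```text
t: 12.5
eef_pos: [0.3406, 0.1463, 0.2241]
tool_rot: [179.8, -0.0, -98.1]
force: [0.2, 0.4, -1.0]
finger_gap: 0.0514
```

Run:
```python
from h import *
s=bot.get_image("side");t=bot.get_image("top")
cv2.imwrite("pics/side5.png",s);cv2.imwrite("pics/top5.png",t)
st=bot.read_state();print(st["eef_pos"],st["tool_rot"],st["force"])
A=cv2.resize(s[170:280,210:320],(400,400),interpolation=cv2.INTER_CUBIC)
B=cv2.resize(t[130:265,195:355],(400,338),interpolation=cv2.INTER_CUBIC)
c=np.zeros((400,800,3),np.uint8);c[:,:400]=A;c[:338,400:]=B;cv2.imwrite("pics/s5.png",c)
C=np.array([.4956,-.0464]);a=np.radians(-18.6);X=np.array([np.cos(a),np.sin(a)]);Y=np.array([-np.sin(a),np.cos(a)])
for n,x,y,z in(("postend",-.0601,.1501,.095),("keeper top",0,.001,.09),("knob parked",.036,-.104,.127)):
    p=[*(C+x*X+y*Y),z];print(n,[(proj(m,p)-o)*k for m,o,k in(("side",[210,170],400/110),("top",[195,130],2.5))])
```

```text
[0.34434435 0.14640339 0.22455983] [-1.79966674e+02  1.00328832e-02 -9.78556219e+01] [-0.04160219  0.50914158 -0.03964806]
postend [array([88.4923412 , 41.75053271]), array([ 64.38679069, 162.77564717])]
keeper top [array([179.60363541, 164.10956537]), array([201.79371453, 158.05084986])]
knob parked [array([251.71509826, 226.51332074]), array([300.99773167, 154.14475249])]
```

View pics/s5.png

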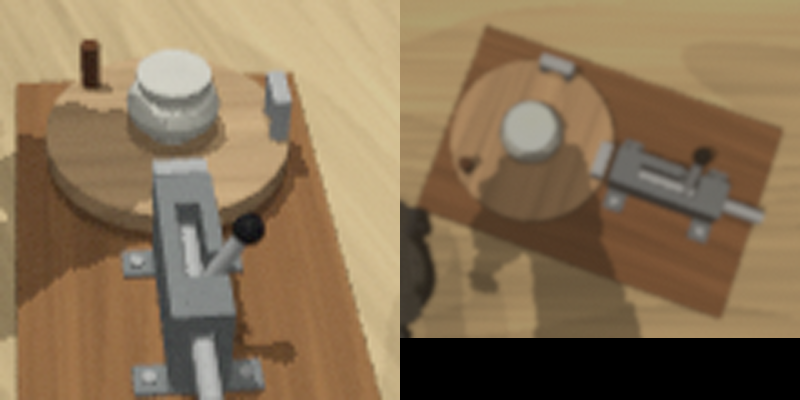

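Keeper_2 is now at top crop (602,160), where keeper_1 was. The post top is at side crop (90,42) against an expected (88,42). The foot is upright and the knob still parked. Returning to the knob.

Request:
{"method": "arm_command", "body": {"series": "0.4 0.01 -0.02 0 -0.115;0.4 0.02 -0.04 0 -0.23;0.4 0.03 -0.06 0 -0.345;0.4 0.04 -0.08 0 -0.46;0.4 0.05 -0.1 0 -0.575;0.4 0.06 -0.12 0 -0.69;0.4 0.07 -0.14 0 -0.805;0.4 0.08 -0.16 0 -0.92"}}

```text
t: 13.27
eef_pos: [0.4262, -0.0152, 0.2242]
tool_rot: [180.0, 0.0, -150.8]
force: [-0.0, -0.3, 0.3]
finger_gap: 0.0513
```

Request:
{"method": "arm_command", "body": {"series": "0.4 0.012 -0.024 0 -0.12;0.4 0.024 -0.048 0 -0.24;0.4 0.036 -0.072 0 -0.36;0.4 0.048 -0.096 0 -0.48;0.4 0.06 -0.12 0 -0.6;0.4 0.07 -0.14 0 -0.72;0.4 0.073 -0.145 0 -0.836;0.4 0.073 -0.145 0 -0.836"}}

```text
t: 13.93
eef_pos: [0.4994, -0.1611, 0.2235]
tool_rot: [-180.0, -0.0, 161.3]
force: [0.3, -0.1, 0.0]
finger_gap: 0.0514
```

Request:
{"method": "arm_command", "body": {"series": "0.4 0 0 0 0;0.4 0 0 0 0;0.4 0 0 0 0;0.4 0 0 0 0;0.4 0 0 -0.01 0;0.4 0 0 -0.03 0;0.4 0 0 -0.03 0;0.4 0 0 -0.03 0"}}

```text
t: 14.6
eef_pos: [0.497, -0.1579, 0.1933]
tool_rot: [180.0, -0.2, 161.6]
force: [-0.2, 0.3, -0.2]
finger_gap: 0.0511
```

Request:
{"method": "arm_command", "body": {"series": "0.4 -0.001 0 -0.02 0;0.4 -0.001 0 -0.04 0;0.4 -0.001 0 -0.06 0;0.4 -0.001 0 -0.072 0;0.4 -0.001 0 -0.0755 0;0.4 -0.001 0 -0.0755 0;0.7 -0.001 0 -0.0755 0;0.8 -0.001 0 -0.0755 0"}}

```text
t: 15.27
eef_pos: [0.498, -0.1591, 0.1203]
tool_rot: [-180.0, 0.1, 161.5]
force: [-0.5, -0.2, 0.4]
finger_gap: 0.0278
```

Request:
{"method": "arm_command", "body": {"series": "0.9 0 0 0 0;1 0 0 0 0;1 0 0 0 0;1 0 0 0 0;1 0 0 0 0;1 0 0 0 0;1 0 0 0 0;1 0 0 0 0"}}

```text
t: 15.93
eef_pos: [0.4984, -0.1593, 0.12]
tool_rot: [-180.0, 0.2, 161.5]
force: [2.6, -0.6, 5.7]
finger_gap: 0.0195
```

Request:
{"method": "arm_command", "body": {"series": "1 -0.006 0.002 0.0033 0;1 -0.0114 0.0039 0.0057 0;1 -0.0169 0.0057 0.0075 0;1 -0.0225 0.0076 0.0088 0;1 -0.0283 0.0096 0.0096 0;1 -0.0341 0.0115 0.0099 0;1 -0.0341 0.0115 0.0099 0;1 -0.0341 0.0115 0.0099 0"}}

```text
t: 16.6
eef_pos: [0.4622, -0.1469, 0.1291]
tool_rot: [180.0, -0.0, 161.5]
force: [1.4, -0.9, 5.9]
finger_gap: 0.0195
```

Request:
{"method": "arm_command", "body": {"series": "1 0.0016 0.0047 0 0;1 0.0032 0.0095 0 0;1 0.0048 0.0142 0 0;1 0.0064 0.019 0 0;1 0.008 0.0237 0 0;1 0.0096 0.0284 0 0;1 0.0096 0.0284 0 0;1 0.0096 0.0284 0 0"}}

```text
t: 17.27
eef_pos: [0.4726, -0.1188, 0.1291]
tool_rot: [-180.0, 0.0, 161.5]
force: [1.0, -0.5, 5.7]
finger_gap: 0.0197
```

Request:
{"method": "arm_command", "body": {"series": "1 0.0013 0.0038 0 0;1 0.0026 0.0076 0 0;1 0.0038 0.0114 0 0;1 0.0051 0.0152 0 0;1 0.0064 0.019 0 0;1 0.0073 0.0215 0 0;1 0.0077 0.0228 0 0;1 0.0077 0.0228 0 0"}}

```text
t: 17.93
eef_pos: [0.4801, -0.0966, 0.1291]
tool_rot: [-179.9, 0.0, 161.5]
force: [0.0, -2.6, 6.1]
finger_gap: 0.0197
```

Request:
{"method": "arm_command", "body": {"series": "1 0.0002 0.0005 0 0;1 0.0003 0.0009 0 0;1 0.0005 0.0014 0 0;1 0.0006 0.0019 0 0;1 0.0006 0.0019 0 0;1 0.0006 0.0019 0 0;1 0.0006 0.0019 0 0;1 0.0006 0.0019 0 0"}}

```text
t: 18.6
eef_pos: [0.4806, -0.0952, 0.1291]
tool_rot: [-179.9, 0.0, 161.5]
force: [0.4, -4.0, 5.8]
finger_gap: 0.0196
```

Request:
{"method": "arm_command", "body": {"series": "1 0.0003 0.001 0 0;1 0.0006 0.0019 0 0;1 0.001 0.0028 0 0;1 0.001 0.0028 0 0;1 0.001 0.0028 0 0;1 0.001 0.0028 0 0;1 0.001 0.0028 0 0;1 0.001 0.0028 0 0"}}

```text
t: 19.27
eef_pos: [0.481, -0.0946, 0.1293]
tool_rot: [-179.6, 0.0, 161.4]
force: [-3.2, -12.0, 8.1]
finger_gap: 0.0194
```

Request:
{"method": "arm_command", "body": {"series": "1 -0.0005 -0.0015 0 0;0.8 -0.0005 -0.0015 0 0;0.6 -0.0005 -0.0015 0 0;0.4 -0.0005 -0.0015 0 0;0.4 -0.0005 -0.0015 0 0;0.4 -0.0005 -0.0015 0.02 0;0.4 -0.0005 -0.0015 0.05 0;0.4 -0.0005 -0.0015 0.08 0"}}

```text
t: 19.93
eef_pos: [0.4796, -0.0918, 0.2081]
tool_rot: [180.0, -0.3, 161.5]
force: [1.1, -0.2, -0.1]
finger_gap: 0.0512
```

Request:
{"method": "arm_command", "body": {"series": "0.4 -0.01 -0.02 0.02 0;0.4 -0.02 -0.05 0.04 0;0.4 -0.03 -0.08 0.05 0;0.4 -0.04 -0.11 0.06 0;0.4 -0.05 -0.14 0.06 0;0.4 -0.06 -0.17 0.06 0;0.4 -0.07 -0.2 0.06 0;0.4 -0.08 -0.23 0.06 0"}}

```text
t: 20.6
eef_pos: [0.4004, -0.3233, 0.2682]
tool_rot: [179.9, -0.1, 161.5]
force: [0.9, 0.4, -0.8]
finger_gap: 0.0511
```

Run:
```python
from h import *
s=bot.get_image("side");t=bot.get_image("top")
cv2.imwrite("pics/side6.png",s);cv2.imwrite("pics/top6.png",t)
A=cv2.resize(s[170:280,210:320],(400,400),interpolation=cv2.INTER_CUBIC)
B=cv2.resize(t[130:265,195:355],(400,338),interpolation=cv2.INTER_CUBIC)
c=np.zeros((400,800,3),np.uint8);c[:,:400]=A;c[:338,400:]=B;cv2.imwrite("pics/s6.png",c)
print(bot.read_state()["eef_pos"])
ks=dark("side",s,(261.7,216),6);kt=dark("top",t,(294.7,196.8));print(ks[0],kt[0],two(ks[0],kt[0]),"start side 261.69 216.31 top 294.66 196.77")
```

```text
[ 0.39995232 -0.32590549  0.26766041]
[261.38461538 215.46153846] [293.54166667 196.6875    ] (array([ 0.4787424 , -0.09366443,  0.13568947]), np.float64(0.0018639361936587649)) start side 261.69 216.31 top 294.66 196.77
```

View pics/s6.png

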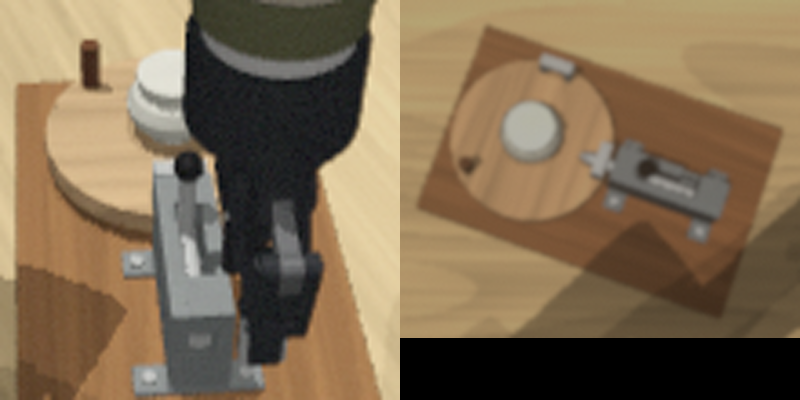

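Run:
```python
from h import *
a,b=[cv2.cvtColor(cv2.imread(f"pics/top{i}.png"),6) for i in(0,6)]
d=cv2.absdiff(a,b)
for n,(x0,y0,x1,y1) in dict(can=(90,160,128,205),brush=(385,118,415,188),glue=(385,215,428,248),black=(432,95,495,145)).items(): print(n,d[y0:y1,x0:x1].mean().round(1))
print(bot.read_state()["force"]); bot.close_job()
```

```text
can 9.3
brush 13.3
glue 43.9
black 6.3
[0.17270993 0.73245995 0.05213719]
the job is handed in; nothing more can be done
```

Run:
```python
from h import *
for i in(0,3,5,6):
  for n in("top","side"):
    im=cv2.imread(f"pics/{n}{i}.png");h=cv2.cvtColor(im,cv2.COLOR_BGR2HSV)
    m=((h[...,1]>190)&(h[...,2]>130)).astype(np.uint8);N,L,S,C=cv2.connectedComponentsWithStats(m)
    print(i,n,[(C[k].round(1).tolist(),int(S[k,4])) for k in range(1,N) if S[k,4]>15])
t=cv2.imread("pics/top6.png")[80:380,330:512];s=cv2.imread("pics/side6.png")
c=np.zeros((384,694,3),np.uint8);c[:300,:182]=t;c[:,182:]=s;cv2.imwrite("pics/f.png",c)
```

```text
0 top []
0 side []
3 top []
3 side [([292.5, 339.3], 32)]
5 top []
5 side [([289.2, 338.0], 20)]
6 top []
6 side [([293.0, 339.6], 29)]
```

View pics/f.png

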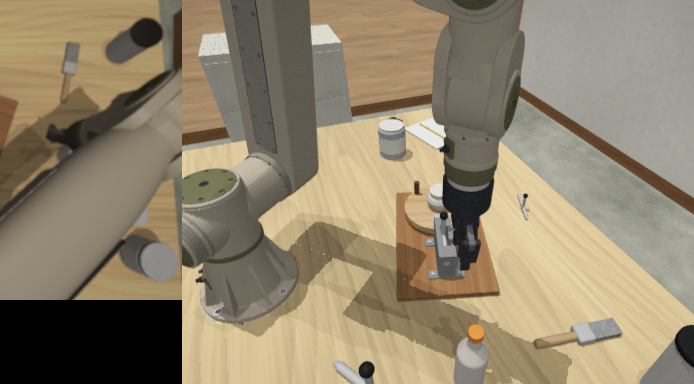

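The stand is indexed by a quarter turn, the bolt is home through keeper_2, and the job was handed in at about 21 s of the 64 s allowed. I did it in the order asked:
- **Unbolting:** I drew the bolt back by its knob and parked the handle in the notch.
- **Turning:** I gripped the post and turned the table 90°.
- **Bolting:** I raised the handle and pushed the bolt into keeper_2 until it stopped at about 12 N, the highest force I read.

**Last checks:**
- **Bolt:** The tip shows through keeper_2. The handle is upright, and the knob sits about 3 mm further in than at the start, against a hard stop.
- **Turntable:** The post and keeper_2 were within a few pixels of where they should be. I did not measure the exact angle.
- **Foot:** It is upright near the middle of the table and was never touched.
- **Robot:** The gripper is clear and reads about zero force.

**One check disagreed:** the top-view before/after comparison of the other items showed a large difference at the glue bottle. The last pictures show the arm in front of it in that view. In the side view the bottle is upright, with its cap in the same place as before (293,340). The can, the brush and the black container changed little in that comparison, so everything looks undisturbed.

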